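Wedge a module against its test contacts

ROBOT

A 6-joint arm with a two-finger parallel gripper is mounted at the origin on a cart in front of the work surface, level with it; the furniture and walls round the work are solid. World frame = base frame: x ahead of the robot, y to its left, z up, the work surface at z = 0. Lengths are in m, angles in degrees, forces in N, time in s.
With the tool pointing down it reaches from about 0.375 to 0.75 m from the base axis. Payload 9 kg.
Tool frame: the origin (TCP) lies where the fingers leave the gripper's body, on its centre line; the fingertips stand 73 mm ahead of it and the grasp point (between the pads) lies 54 mm ahead of it (robot.tip_reach is the distance from the TCP to the fingertips, in m); z points along the fingers, y is the line along which they close (so a half turn about z gives the same grasp; the last joint's range is limited). The gripper opens to 85 mm and grips with 20 to 120 N. Pads are 22 mm wide; open, the fingers measure 114 mm over their backs; the gripper's body (76 mm by 85 mm) begins 54 mm behind the grasp point. The pads swing forward as they close: fully open they stand 13 mm farther back than shut.
Start: joints at [-89.765, 5.964, 5.575, 89.605, 0, 77.527], TCP at [0.132, -0.585, 0.304] pointing down, gripper open.
Joint ranges: [-171.21, 171.21], [-48.23, 106.86], [-62.78, 66.21], [-105.2, 120.99], [-86.42, 89.51], [-180, 180]. Speed limits (degrees/s): [127.2, 127.2, 147.25, 180, 180, 180].

INTERFACE

Orientations are given as [roll, pitch, yaw] about the fixed x, y, z axes, in that order (R = Rz(yaw) Ry(pitch) Rx(roll)).
In Python, from plant import robot gives the robot as it stands. Calls block until the motion is done:
- robot.move_pose(position, orientation): joint-space move of the TCP to a pose.
- robot.line_to(position, vel=0.15, rotation=None, guard=None): straight line of the TCP; rotation=None keeps the orientation; vel is the mean speed in m/s. With guard (N) it stops when the force on the tool has changed by that much, and returns True; else False.
- robot.goto_joints(angles): joint-space move.
- robot.set_gripper(opening): finger opening in m; the grip force is fixed at half the most; returns when the fingers have stopped.
- robot.pause(seconds).
- robot.ik(position, orientation): joint angles nearest the present ones, or None.
- robot.observe(): the state.
- robot.grab_frame(name): name is "scene" or "top"; returns the picture (480x640x3 uint8, blue, green, red); there is no depth.
- robot.get_calibration(name): a dict with "vertical_fov" (degrees; the focal length in pixels is half the picture's height over the tangent of half this angle, whatever the lens; pixels are square), "cx", "cy" (the principal point, pixels), "rvec" (rotation vector, rad) and "tvec" (3), from world to camera coordinates, as OpenCV has them. Camera axes: x right, y down, z forward; pixel columns grow to the right and rows downward; lengths in m; the calibration is good to about 2 mm. A picture is of the moment at which its call begins. get_calibration takes no time and is no camera call.
A pose or a line that the arm cannot do raises robot.IKError and nothing moves.
- robot.job_done(): hands the job in; it is judged then, once.
The state is a dict: "time": time; "q": joint angles; "qvel": joint speeds; "joint_torque": joint torques, N m; "tool_pos": TCP position; "tcp_rot": TCP orientation; "ft_force": force on the tool from outside, world axes, zero at the start; "torque": the same for the moment, N m; "gripper_width": finger opening in m; "gripper_force": force on a finger pad.
Only numpy, scipy, OpenCV 4.12 (cv2) and the standard library are available. Lean on these libraries where they do the work, as an engineer would, in place of code of your own. Each camera call takes 0.05 s, during which the arm holds its last target. There are 200 camera calls.

TASK

Load the edge-contact test fixture: lay the insulating plate on the grey pedestal between the locating pins, then lay the module on it with its gold contact row facing the contact head. Then take the wedge from its parking block and slide it, flat side to the module, down into whichever gap behind the module is wide enough, never forcing it at the tight one, and press it down firmly until the module is flush against the contact head with the spring contacts pushed fully in. The wedge slips back out by itself, so finish while still gripping it and pressing down; leave the meter, screwdriver, heat sink and spare board where they are.

Things in the scene. Friction and masses are not known exactly. Their poses are not given: they have to be found in the camera images.
- fixture: Test fixture, fixed: aluminium base plate 137 x 110 x 6 mm. Origin: on the bench under the centre of a seated module; +x points to the black contact head, z up. Four steel locating pins, 5 mm thick, tapered tops reaching z 30 mm, at x +-22, y +-30 mm: a 50 mm wide part has 2.5 mm play each side. Two blue stops at the rear, at y +12 and -12 mm. A seated module's origin is at x 0, y 0, z 20 mm.
- nest_pedestal (a point): Top of the grey pedestal of the fixture (62 x 36 mm, 14 mm above the bench), at the fixture's x -3, y 0 mm: where the centre of the insulating plate's underside belongs, some 5 mm clear of head and stops. Axes as the fixture.
- nest_load (a point): Where the module's origin (centre of its underside) should be when it is laid on the insulating plate, before wedging: the fixture's x -5, y 0, z 20 mm. There it lies about midway between the contact bar and the long stop, some 2.5 mm clear of each. Axes as the fixture.
- flush_face (a point): Middle of the contact head's flush face (two steel-faced pillars, top 50 mm above the bench), at the fixture's x +30 mm; the module's front must end against it. Between the pillars a white round-nosed spring bar, 26 mm wide, 26 to 36 mm above the bench, stands 2.5 mm proud when out.
- wedge_seat (a point): The wedge's origin when it is home between the short stop and a seated module: the fixture's x -35 mm, the short stop's y, 24 mm above the bench. Axes as the fixture. Enter from above some 5 mm nearer the stop, so that the tip clears the module, then go down and forward along the stop's slope. With 10 to 20 N of downward push the module comes home and square.
- contact_bar (a joint): Spring contact bar of the contact head, m: 0 = fully out, 0.0025 = pushed fully in, level with the flush face. Its spring pushes back with 2.5 N when out and 5 N when fully in.
- short_stop: Blue stop block, 18 mm wide (y), top 52 mm above the bench, fixed on the base plate, on the left or right side; leaves the wide gap for the wedge. Origin: underside, at the fixture's x -60, y +12 or -12, z 6 mm; axes as the fixture. Its face towards the module leans away from it by 20 degrees: 20 mm ahead of its origin at 18 mm above it, 10 mm ahead at its top.
- long_stop: Blue stop block like the other (18 mm wide, same height), on the other side, with an upright face 22 mm ahead of its origin: leaves only 3 to 8 mm behind the module, too tight for the wedge. Origin and axes as short_stop, at the opposite y.
- insulator: Insulating plate of bare olive-green glass epoxy, 56 (x) x 50 (y) x 6 mm, 40 g, lying flat on the bench. Origin: centre of its underside.
- module: Module: silver metal box 60 (x) x 50 (y) x 22 mm with a blue label on the lid, 130 to 210 g; the gold contact row is on its front face at +x. Origin: centre of its underside.
- module_front (a point): Centre of the module's front (contact) face, 30 mm ahead of its origin, 11 mm above its underside.
- wedge: Slippery white wedge, orange grip, 32 g, parked upright. Origin: middle of its tip. Blade 16 wide (y), 38 tall: flat side at x +5 mm, looks to +x, goes against the module, its lowest 11 mm bevelled by 5.5 mm; other side slopes 20 degrees, x -5 at the tip to -19 mm at the top. Grey flange z 38 to 42 mm, 30 x 26 mm; on it the grip, 14 (x) x 16 (y), z 42 to 72, both centred at x -7: grip across y.
- wedge_flat (a point): Middle of the wedge's flat side (wedge x +5 mm), 20 mm above its tip; at the end it must lie against the module's rear face, at the fixture's x -30 mm.
- stand: Grey parking block for the wedge, 48 x 44 mm, 54 mm tall, with two feet, fixed. Origin on the bench. The wedge hangs by its flange in the slot, its origin 16 mm above and its axes along the block's; lift it straight up.
- meter: Bystander: handheld multimeter, 146 x 70 x 41 mm, lying flat.
- driver: Bystander: blue screwdriver, 134 mm long, lying in front of the fixture.
- sink: Bystander: finned heat sink, 40 x 40 x 20 mm.
- board: Bystander: small green circuit board, 40 x 59 mm.
There are look-alikes about, which are no part of the job. There is more than one size of the module; the one meant has the size given above.

How it is judged:
By the outcome, as a careful person would: the job done as asked, in the order asked, and still so for the second after the job is handed in, while the arm keeps its last pose, push and grip.
It also fails if it takes over 70 s, if anything falls off the work surface, if the arm or the gripper's body presses on something with over 40 N, if the wrist force passes 120 N, or if a joint passes its speed limit or range.

## Working session

There is one attempt and no reset: what is moved stays moved. The work goes in short steps, each a Python script; the robot and the scene stay as the last script left them, time stands still between calls to the robot, and variables do not carry over. Pictures are saved under pics/ and viewed, at most 14 in all, crops included, and the job is handed in when it is done.

```bash
ls; mkdir -p pics; python3 - <<'E'
from plant import robot
import cv2
for n in("scene","top"):
    cv2.imwrite(f"pics/{n}0.png",robot.grab_frame(n)); print(n,robot.get_calibration(n))
o=robot.observe();print(o)
E
```

```text
pics
scene {'vertical_fov': 46.430699573491026, 'cx': 324.9553931009847, 'cy': 238.58091422480166, 'rvec': array([ 0.82953763, -2.39100295,  1.22886202]), 'tvec': array([0.37184536, 0.2153875 , 0.86718988])}
top {'vertical_fov': 51.23199014995244, 'cx': 310.51343199090854, 'cy': 234.88324307917034, 'rvec': array([ 2.161881  , -2.22182259,  0.0882062 ]), 'tvec': array([-0.01625814,  0.48284107,  1.08734643])}
{'time': 0.1, 'q': array([-8.97656211e+01,  5.99557272e+00,  5.53255641e+00,  8.96071026e+01,
       -1.77652413e-03,  7.75273108e+01]), 'qvel': array([-0.07624895, -0.00240328,  0.16462197, -0.0842376 , -0.20330826,
       -0.04588703]), 'joint_torque': array([ 6.40049286e-03, -5.58208036e+01,  5.04719853e+01,  1.31085265e-02,
       -3.10318956e-04,  1.01334621e-05]), 'tool_pos': array([ 0.13198729, -0.58507257,  0.30320622]), 'tcp_rot': array([-1.79931152e+02, -1.34092740e-02,  1.27070611e+01]), 'ft_force': array([0.02092948, 0.158603  , 0.08044386]), 'torque': array([ 0.03488975, -0.06713832,  0.06535139]), 'gripper_force': 0.0, 'gripper_width': 0.08524873991065801}
```

View pics/scene0.png

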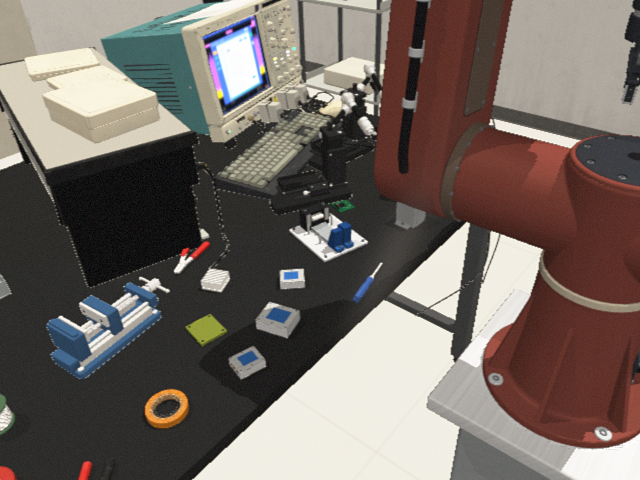

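View pics/top0.png

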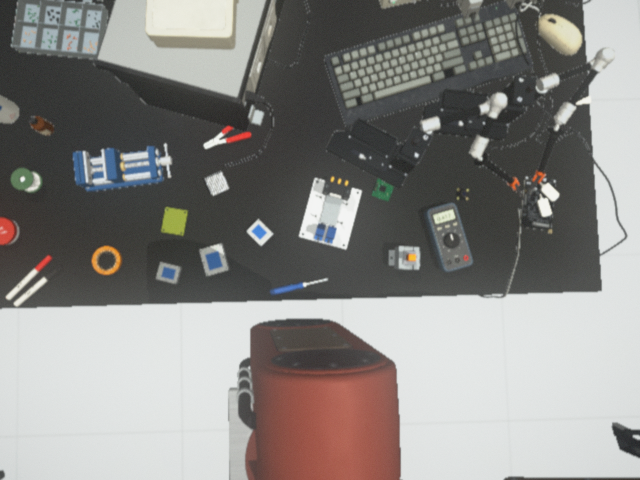

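Top view: there are three module look-alikes, at (168,272), (214,260) and (260,232). The olive plate is at (173,221), with the green board at (383,189) as its look-alike. The fixture is at (330,213) with its head up and stops at the bottom. The wedge with its orange grip is at (411,258), and the orange tape roll at (106,261) could be mistaken for it. Next I'll measure the sizes.

```bash
cat > h.py <<'E'
import numpy as np, cv2
from plant import robot
def cal(n):
    c=robot.get_calibration(n); f=240/np.tan(np.radians(c["vertical_fov"]/2))
    return np.array([[f,0,c["cx"]],[0,f,c["cy"]],[0,0,1]]),cv2.Rodrigues(c["rvec"])[0],c["tvec"],c["rvec"]
def ray(n,uv,z):
    K,R,t,_=cal(n); uv=np.atleast_2d(uv).astype(float)
    d=(np.linalg.inv(K)@np.c_[uv,np.ones(len(uv))].T).T@R; o=-R.T@t
    return o+d*((z-o[2])/d[:,2])[:,None]
def proj(n,P):
    K,R,t,rv=cal(n); return cv2.projectPoints(np.atleast_2d(P).astype(float),rv,t,K,None)[0][:,0]
def blobs(mask,amin=20,roi=None):
    m=mask.astype(np.uint8)*255
    if roi: q=np.zeros_like(m); x0,y0,x1,y1=roi; q[y0:y1,x0:x1]=m[y0:y1,x0:x1]; m=q
    cs=cv2.findContours(m,cv2.RETR_EXTERNAL,cv2.CHAIN_APPROX_NONE)[0]
    return sorted([c for c in cs if cv2.contourArea(c)>amin],key=cv2.contourArea,reverse=True)
def rect(n,c,z):
    """min-area rectangle in world at height z: centre, size (+1 px), angle"""
    P=ray(n,c[:,0,:],z)[:,:2]
    (x,y),(w,h),a=cv2.minAreaRect((P*1000).astype(np.float32))
    return np.round([x,y,w,h,a],1)
E
python3 - <<'E'
from h import *
im=cv2.imread("pics/top0.png"); hsv=cv2.cvtColor(im,cv2.COLOR_BGR2HSV); H,S,V=cv2.split(hsv)
K,R,t,_=cal("top"); print("cam",-R.T@t, K[0,0])
def show(nm,m,z,roi,amin=20):
    for c in blobs(m,amin,roi): print(nm,c.reshape(-1,2).mean(0).round(1),rect("top",c,z))
show("olive",(H>25)&(H<45)&(S>90)&(V>60),.006,(140,190,220,250))
show("silver",(V>85),.022,(140,200,285,290),150)
show("label",(H>100)&(H<125)&(S>110)&(V>90),.022,(140,200,285,290))
show("plate",(V>120),.006,(285,160,370,260),200)
show("stops",(H>100)&(H<125)&(S>110),.058,(285,160,370,260))
show("orange",(H>5)&(H<22)&(S>130)&(V>120),.088,(380,230,430,280),5)
show("stand",(V>70),.054,(380,230,430,280))
a=cv2.resize(im[170:290,145:285],None,fx=4,fy=4,interpolation=cv2.INTER_CUBIC)
b=cv2.resize(im[170:290,295:435],None,fx=4,fy=4,interpolation=cv2.INTER_CUBIC)
cv2.imwrite("pics/crop1.png",np.hstack([a,b])[:, :][:, :1120][:,:] if 0 else cv2.resize(np.vstack([a,b]),None,fx=.625,fy=.625) if 0 else np.vstack([cv2.resize(im[200:290,145:285],None,fx=5,fy=5,interpolation=2)[:300*1],])[:600])
cv2.imwrite("pics/crop2.png",cv2.resize(im[165:285,290:435],None,fx=5,fy=5,interpolation=2))
cv2.imwrite("pics/crop1.png",cv2.resize(im[200:290,145:285],None,fx=5,fy=5,interpolation=2))
E
```

```text
cam [ 0.40658508 -0.01548812  1.11811036] 500.559982328904
olive [174.1 220.8] [522.7 273.3  53.6  59.   79. ]
silver [213.7 259.3] [434.2 183.3  64.7  55.3  14.4]
silver [174.  220.9] [520.7 269.2  53.1  59.6  79.1]
silver [260.1 232.2] [490.7  81.8  49.9  41.8  43.6]
silver [168.  272.6] [407.9 283.1  50.3  41.4  74.4]
label [213.4 260.1] [432.3 183.9  31.3  26.7  14.4]
label [258.8 231.6] [491.8  83.9  23.4  18.6  43.5]
label [168.2 272.5] [407.8 282.9  23.3  18.3  74.4]
plate [330.2 212.2] [530.9 -74.6 113.2 140.7  73.3]
stops [329.9 234.7] [479.4 -70.7  14.   29.4  71.6]
stops [319.  233.6] [481.4 -47.2  13.4  22.9  70. ]
orange [411.3 257.1] [ 426.1 -234.3   16.6   12.4   88.4]
stand [399.1 256.1] [ 432.2 -227.9  104.5  104.6   87.9]
```

View pics/crop1.png

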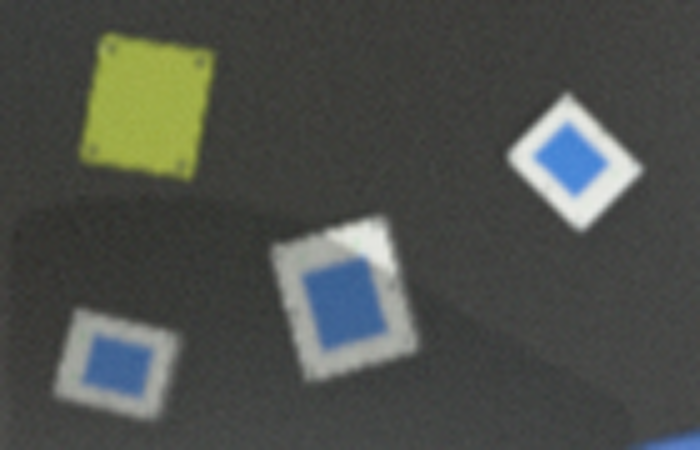

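View pics/crop2.png

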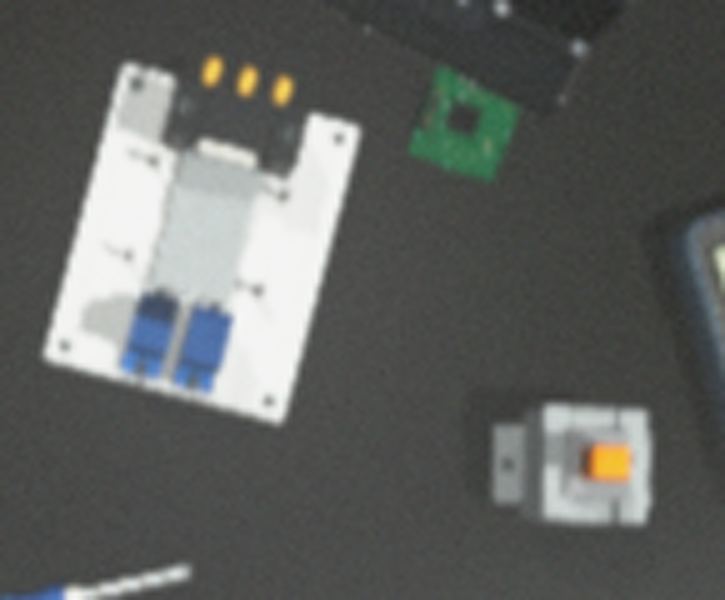

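The middle box at (214,260) is the 60 x 50 mm one; the others measure about 45 x 37. The plate at (173,221) measures 56 x 50. The left stop (crop2 150,330) looks like it has the leaning face. I'll check the gold side and the stops in the scene view.

```bash
python3 - <<'E'
from h import *
s=cv2.imread("pics/scene0.png"); t=cv2.imread("pics/top0.png")
rs=lambda a,f:cv2.resize(a,None,fx=f,fy=f,interpolation=cv2.INTER_CUBIC)
a=rs(s[200:262,285:375],4.4)   # 396x273
b=rs(s[295:345,250:305],6)[:300]    # 330x300
c=rs(t[172:256,292:368],7)[:588] # 532
A=np.zeros((600,800,3),np.uint8)
A[:a.shape[0],:a.shape[1]]=a; A[280:280+b.shape[0],:b.shape[1]]=b
c=rs(t[172:256,300:364],6.2);A[:c.shape[0],400:400+c.shape[1]]=c[:, :400]
cv2.imwrite("pics/crop3.png",A)
for n in("scene","top"):
  K,R,tt,_=cal(n);print(n,-R.T@tt)
E
```

```text
scene [-0.09117189  0.6790188   0.68359359]
top [ 0.40658508 -0.01548812  1.11811036]
```

View pics/crop3.png

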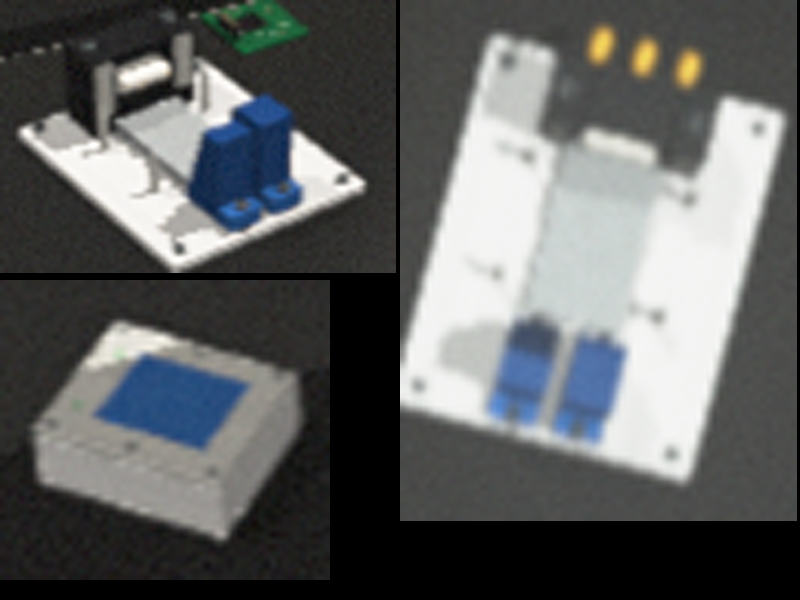

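The scene crop shows the left (+y) stop at (225,160) with the leaning face, so it is the short one. The module's two visible faces (rear -x at (265,450) and +y side at (130,490)) have no gold, so the gold row faces world +x. The next step is to localise the fixture from its pins, holes and plate.

```bash
python3 - <<'E'
from h import *
g=[robot.grab_frame("top").astype(np.float32) for _ in range(4)]
im=np.mean(g,0).astype(np.uint8); cv2.imwrite("pics/topavg.png",im)
G=cv2.cvtColor(im,cv2.COLOR_BGR2GRAY).astype(float)
def dark(u,v,r=3):
    x0,y0=int(round(u))-r,int(round(v))-r; p=G[y0:y0+2*r+1,x0:x0+2*r+1]
    w=np.clip(np.percentile(p,60)-p-15,0,None)**1.5; yy,xx=np.mgrid[y0:y0+2*r+1,x0:x0+2*r+1]
    return np.array([(w*xx).sum()/w.sum(),(w*yy).sum()/w.sum()])
pins=[dark(*p,2) for p in[(320.6,197),(346.5,203.9),(315.5,215.9),(341.3,223)]]
def fit(P,M):  # 2D rigid fit
    P=P[:,:2];M=np.array(M);pc,mc=P.mean(0),M.mean(0);a=P-pc;b=M-mc
    th=np.arctan2((b[:,0]*a[:,1]-b[:,1]*a[:,0]).sum(),(a*b).sum());R=np.array([[np.cos(th),-np.sin(th)],[np.sin(th),np.cos(th)]])
    t=pc-R@mc;return t*1000,np.degrees(th),((P-(M@R.T+t))*1000).round(1).tolist()
M=[(.022,.03),(.022,-.03),(-.022,.03),(-.022,-.03)]
for z in(.006,.018,.03): print("pins",z,fit(ray("top",pins,z),M))
holes=[dark(*p) for p in[(508-400,62),(757-400,128),(418-400,385),(672-400,454)]] if 0 else [dark(300+(u-400)/6.2,172+v/6.2) for u,v in[(508,62),(757,128),(418,385),(672,454)]]
Hh=ray("top",holes,.006)[:,:2]*1000;print("holes",np.round(holes,1).tolist(),Hh.round(1).tolist(),Hh.mean(0),np.degrees(np.arctan2(*(Hh[0]+Hh[1]-Hh[2]-Hh[3])[::-1])))
c=blobs(G>140,200,(285,160,370,260))[0];print("plate",rect("top",c,.006))
hsv=cv2.cvtColor(im,cv2.COLOR_BGR2HSV);H,S,V=cv2.split(hsv)
for c in blobs((H>100)&(H<125)&(S>110),30,(285,160,370,260)): print("stop",rect("top",c,.052), rect("top",c,.03))
m=(V>85)|((H>100)&(H<125)&(S>90)&(V>70))
for nm,mm,z,roi in(("module",m,.022,(190,235,240,285)),("label",(H>100)&(H<125)&(S>110)&(V>90),.022,(190,235,240,285)),("olive",(H>25)&(H<45)&(S>90)&(V>60),.006,(140,190,220,250))):
    c=blobs(mm,50,roi)[0];mo=cv2.moments(c);print(nm,rect("top",c,z),ray("top",[mo["m10"]/mo["m00"],mo["m01"]/mo["m00"]],z)*1000)
p=np.zeros((600,800,3),np.uint8);q=cv2.resize(im[230:284,380:440],None,fx=11,fy=11,interpolation=2);p[:594,:660]=q;cv2.imwrite("pics/stand.png",p)
E
```

```text
pins 0.006 (array([538.31165659, -75.95763087]), np.float64(-16.566373488179206), [[0.1, 0.0], [0.1, -0.0], [-0.1, -0.1], [-0.0, 0.2]])
pins 0.018 (array([536.89028778, -75.30514694]), np.float64(-16.566373488179234), [[-0.2, -0.2], [-0.1, 0.3], [0.0, -0.5], [0.3, 0.4]])
pins 0.03 (array([535.46891897, -74.65266301]), np.float64(-16.566373488179234), [[-0.6, -0.5], [-0.2, 0.7], [0.2, -0.9], [0.6, 0.6]])
holes [[317.0, 181.2], [360.3, 193.8], [301.6, 235.3], [345.4, 246.7]] [[603.2, -47.5], [572.3, -143.8], [482.6, -9.8], [454.5, -106.5]] [528.1574641  -76.85920696] -17.461526495165877
plate [530.6 -74.7 112.2 139.1  73.3]
stop [479.2 -70.5  14.2  31.2  69.9] [480.7 -71.7  14.5  31.8  69.9]
stop [482.2 -47.5  13.5  23.7  70. ] [483.7 -48.2  13.8  24.2  70. ]
module [434.2 183.2  64.6  55.5  14.5] [[434.2154305  183.73247189  22.        ]]
label [432.4 184.2  31.6  26.5  14.4] [[432.3800535  184.19210638  22.        ]]
olive [522.5 273.2  53.2  58.6  79. ] [[522.45855696 273.15900246   6.        ]]
```

View pics/stand.png

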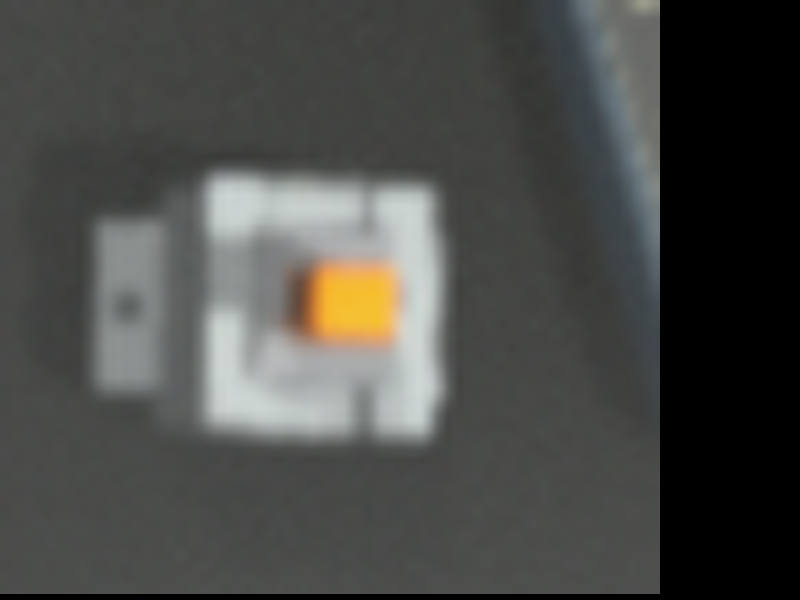

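The stand crop shows a block about 51 mm along world x and 45 mm along y, with the orange grip 14 mm along x and 16 mm along y. So the wedge's x lies along world ±x; I'll settle the sign after lifting. Next I refine the fixture's x from the long stop's top front edge.

```bash
python3 - <<'E'
from h import *
im=np.mean([robot.grab_frame("top").astype(np.float32) for _ in range(6)]+[4*0+cv2.imread("pics/topavg.png").astype(np.float32)],0)
th=np.radians(-16.6);ex=np.array([np.cos(th),np.sin(th)]);ey=np.array([-ex[1],ex[0]])
o=ex*.5357+ey*.0805
def prof(xs,ys,z,f):
    out=[]
    for x in xs:
        P=np.array([[*(o+ex*x+ey*y),z] for y in ys]); uv=proj("top",P).astype(np.float32)
        out.append(cv2.remap(f,uv[:,0][None],uv[:,1][None],cv2.INTER_LINEAR).mean())
    return np.array(out)
blue=(im[...,0]-im[...,2]).astype(np.float32); gray=im.mean(2).astype(np.float32)
xs=np.arange(-.070,-.02,.001)
for nm,y in(("long",-.012),("short",.012)):
    p=prof(xs,np.linspace(y-.005,y+.005,6),.052,blue); print(nm,dict(zip((xs*1000).round(),p.round().astype(int))))
ys=np.arange(-.03,.03,.001)
p=prof(ys*0+1,[0],.05,blue)
p=[prof([x for x in np.linspace(-.056,-.050,4)],[y],.052,blue).mean() for y in ys];print("lat",dict(zip((ys*1000).round(),np.round(p).astype(int))))
for s,rng in((1,np.arange(.045,.065,.001)),(-1,np.arange(-.065,-.045,.001))):
    p=[prof(np.linspace(-.05,-.02,8),[y],.006,gray).mean() for y in rng];print("plate y",dict(zip((rng*1000).round(),np.round(p).astype(int))))
for rng in(np.arange(-.085,-.06,.001),np.arange(.05,.075,.001)):
    p=[prof([x],np.r_[np.linspace(-.05,-.04,4),np.linspace(.03,.04,4)],.006,gray)[0] for x in rng];print("plate x",dict(zip((rng*1000).round(),np.round(p).astype(int))))
E
```

```text
long {np.float64(-70.0): np.int64(68), np.float64(-69.0): np.int64(75), np.float64(-68.0): np.int64(78), np.float64(-67.0): np.int64(80), np.float64(-66.0): np.int64(78), np.float64(-65.0): np.int64(74), np.float64(-64.0): np.int64(69), np.float64(-63.0): np.int64(67), np.float64(-62.0): np.int64(70), np.float64(-61.0): np.int64(76), np.float64(-60.0): np.int64(82), np.float64(-59.0): np.int64(86), np.float64(-58.0): np.int64(88), np.float64(-57.0): np.int64(88), np.float64(-56.0): np.int64(89), np.float64(-55.0): np.int64(88), np.float64(-54.0): np.int64(88), np.float64(-53.0): np.int64(88), np.float64(-52.0): np.int64(88), np.float64(-51.0): np.int64(88), np.float64(-50.0): np.int64(87), np.float64(-49.0): np.int64(87), np.float64(-48.0): np.int64(87), np.float64(-47.0): np.int64(87), np.float64(-46.0): np.int64(87), np.float64(-45.0): np.int64(86), np.float64(-44.0): np.int64(85), np.float64(-43.0): np.int64(83), np.float64(-42.0): np.int64(78), np.float64(-41.0): np.int64(70), np.float64(-40.0): np.int64(60), np.float64(-39.0): np.int64(45), np.float64(-38.0): np.int64(31), np.fl
[... 6528 characters left out ...]
: np.int64(204), np.float64(54.0): np.int64(199), np.float64(55.0): np.int64(197), np.float64(56.0): np.int64(197), np.float64(57.0): np.int64(202), np.float64(58.0): np.int64(208), np.float64(59.0): np.int64(212), np.float64(60.0): np.int64(212), np.float64(61.0): np.int64(205), np.float64(62.0): np.int64(188), np.float64(63.0): np.int64(162), np.float64(64.0): np.int64(131), np.float64(65.0): np.int64(105), np.float64(66.0): np.int64(86), np.float64(67.0): np.int64(75), np.float64(68.0): np.int64(71), np.float64(69.0): np.int64(70), np.float64(70.0): np.int64(70), np.float64(71.0): np.int64(70), np.float64(72.0): np.int64(70), np.float64(73.0): np.int64(70), np.float64(74.0): np.int64(70)}
```

Edge profiles agree within 1 mm: fixture origin (0.5364, -0.0759), yaw -16.6°, short stop at y +12. Now I'll pick and place the insulator.

```bash
cat >> h.py <<'E'
FY=-16.6; FO=np.array([.5364,-.0759])
def fx(x,y,o=None):
    a=np.radians(FY);R=np.array([[np.cos(a),-np.sin(a)],[np.sin(a),np.cos(a)]]);return (FO if o is None else o)+R@np.array([x,y])
def P(xy,z): return [float(xy[0]),float(xy[1]),float(z)]
def st(m=""):
    o=robot.observe();print(m,"t%.1f"%o["time"],"pos",(o["tool_pos"]*1000).round(1),"rot",o["tcp_rot"].round(1),"F",o["ft_force"].round(1),"w%.1f"%(o["gripper_width"]*1000),"gf%.0f"%o["gripper_force"]);return o
E
python3 - <<'E'
from h import *
xy=np.array([.5228,.2740]);R=[180,0,169];RF=[180,0,FY+180]
for p,r in((P(xy,.16),R),(P(xy,.075),R),(P(fx(-.003,0),.2),RF),(P(fx(-.003,0),.085),RF)): print(np.round(robot.ik(p,r),0))
robot.move_pose(P(xy,.13),R); robot.set_gripper(.062); st("above")
print(robot.line_to(P(xy,.060),vel=.06,guard=4)); o=st("touch")
z=o["tool_pos"][2]
robot.line_to(P(xy,z+.003),vel=.05); robot.set_gripper(.03); o=st("grip")
robot.line_to(P(xy,.2),vel=.25); o=st("lift")
E
```

```text
[ 15.   6. -10.  75.   0.  26.]
[ 15.   9. -15.  66.   0.  26.]
[-22.  -4. -16.  79.   0.  -5.]
[-22.   0. -24.  66.   0.  -5.]
above t4.3 pos [522.9 273.9 130. ] rot [180.   0. 169.] F [ 0.4 -0.5  0.6] w61.8 gf0
True
touch t5.3 pos [522.3 273.9  67.1] rot [-1.80e+02 -1.00e-01  1.69e+02] F [-2.1 -0.7  8.6] w61.7 gf4
grip t5.8 pos [523.1 274.1  70.4] rot [-1.80e+02 -1.00e-01  1.69e+02] F [-0.5 -0.   3.9] w47.9 gf62
lift t6.5 pos [522.5 273.9 199.2] rot [-179.9   -0.2  169. ] F [ 0.1 -0.3 -0.6] w47.3 gf62
```

```bash
python3 - <<'E'
from h import *
RF=[180,0,FY+180]; xy=fx(-.003,0)
robot.move_pose(P(xy,.16),RF); st("above")
for n in("top","scene"): cv2.imwrite(f"pics/ins_{n}.png",robot.grab_frame(n))
robot.line_to(P(xy,.098),vel=.15)
print(robot.line_to(P(xy,.082),vel=.03,guard=3)); o=st("down")
E
python3 - <<'E'
import cv2,numpy as np
s=cv2.imread("pics/ins_scene.png")[150:270,250:410];cv2.imwrite("pics/v5.png",cv2.resize(s,None,fx=5,fy=5,interpolation=2))
E
```

```text
above t7.8 pos [533.6 -74.2 159.9] rot [180.   -0.  163.5] F [ 0.4  0.3 -0.7] w47.6 gf62
True
down t8.9 pos [533.8 -75.1  84.3] rot [-180.     0.   163.4] F [-1.6  0.1  6. ] w47.7 gf62
```

View pics/v5.png

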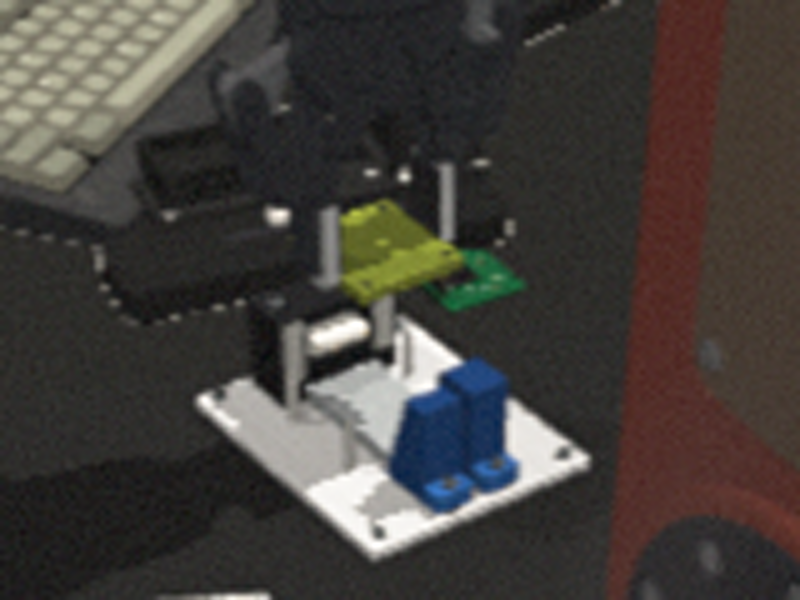

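The plate was held level above the pedestal at (385,250) and landed at z 84.3 mm, as expected. Releasing, then checking from above.

```bash
python3 - <<'E'
from h import *
robot.set_gripper(.062); xy=fx(-.003,0)
robot.line_to(P(xy,.16),vel=.25)
robot.move_pose([.4345,.184,.15],[180,0,194.4]); st()
im=np.mean([robot.grab_frame("top").astype(np.float32) for _ in range(3)],0).astype(np.uint8); cv2.imwrite("pics/top_ins.png",im)
H,S,V=cv2.split(cv2.cvtColor(im,cv2.COLOR_BGR2HSV))
c=blobs((H>25)&(H<45)&(S>90)&(V>60),50,(285,160,370,260))[0];r=rect("top",c,.02);print(r,"want",fx(-.003,0)*1000)
a=np.radians(FY);d=np.array(r[:2])/1000-FO;print("fixture xy mm",1000*(d@[np.cos(a),np.sin(a)]),1000*(d@[-np.sin(a),np.cos(a)]))
cv2.imwrite("pics/v6.png",cv2.resize(im[172:256,292:368],None,fx=7,fy=7,interpolation=2))
E
```

```text
t10.8 pos [434.9 183.3 149.7] rot [-180.    -0.  -165.7] F [-0.1 -0.7 -0.1] w62.1 gf0
[533.8 -73.4  47.1  53.8  74.2] want [533.52503228 -75.0429349 ]
fixture xy mm -3.2058596121218215 1.6530166809098774
```

View pics/v6.png

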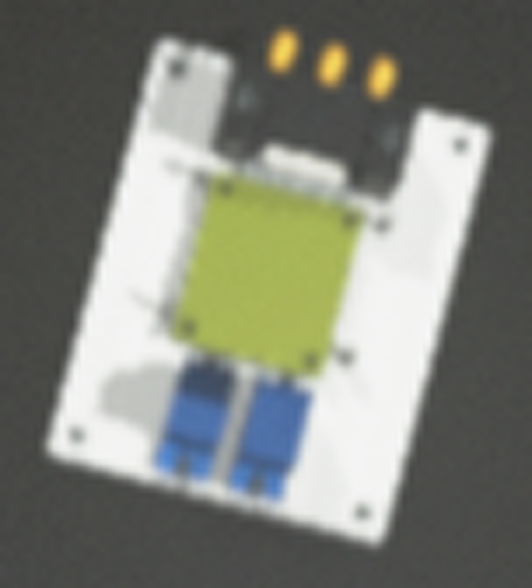

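The insulator (270,275) lies between the pins, square, about 1.6 mm toward +y, so camera and robot differ by about (0.3, 1.6) mm. I'll correct for that and pick up the module.

```bash
sed -i 's/FO=np.array.*/FO=np.array([.5361,-.0775])  # robot frame (camera minus offset)/' h.py; python3 - <<'E'
from h import *
xy=np.array([.4342,.1824]);R=[180,0,194.4];RF=[180,0,FY+180]
robot.set_gripper(.066)
robot.line_to(P(xy,.150),vel=.1,rotation=R)
print(robot.line_to(P(xy,.0715),vel=.08,guard=5)); o=st("down")
robot.set_gripper(.03); st("grip")
robot.line_to(P(xy,.2),vel=.2); st("lift")
f=fx(-.005,0); robot.move_pose(P(f,.18),RF)
robot.line_to(P(f,.108),vel=.15); st("above")
for n in("top","scene"): cv2.imwrite(f"pics/mod_{n}.png",robot.grab_frame(n))
a=cv2.resize(cv2.imread("pics/mod_scene.png")[170:270,270:390],None,fx=4,fy=4,interpolation=2)
b=cv2.resize(cv2.imread("pics/mod_top.png")[172:256,292:368],None,fx=4,fy=4,interpolation=2)
A=np.zeros((400,800,3),np.uint8);A[:,:480]=a;A[:336,480:784]=b;cv2.imwrite("pics/v7.png",A)
E
```

```text
False
down t12.5 pos [434.6 182.5  72.1] rot [-180.     0.  -165.6] F [ 0.3 -0.9  0.5] w66.1 gf0
grip t12.8 pos [434.9 182.5  72.4] rot [-1.800e+02  1.000e-01 -1.656e+02] F [-1.6 -0.4  5.4] w48.7 gf64
lift t13.6 pos [433.6 182.3 198.6] rot [ 1.800e+02 -1.000e-01 -1.656e+02] F [-0.9  0.2 -2.6] w48.5 gf63
above t15.3 pos [531.4 -75.6 108.7] rot [-180.     0.   163.5] F [-0.3 -0.2 -2. ] w48.4 gf63
```

View pics/v7.png

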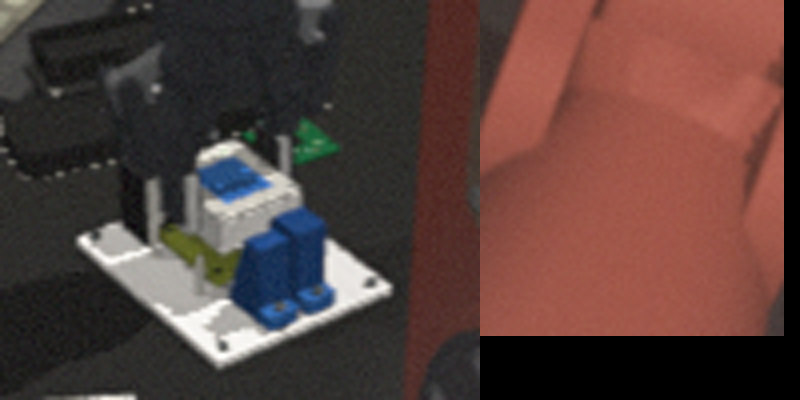

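The module hangs at (245,200) in the crop with its plain rear toward the stops. Lowering it.

```bash
python3 - <<'E'
from h import *
f=fx(-.005,0)
print(robot.line_to(P(f,.0895),vel=.03,guard=4)); st("down")
robot.set_gripper(.062); st("rel")
robot.line_to(P(f,.17),vel=.25)
robot.move_pose([.426,-.236,.22],[180,0,178.4]); st()
im=np.mean([robot.grab_frame("scene").astype(np.float32) for _ in range(4)],0).astype(np.uint8); cv2.imwrite("pics/s8.png",im)
A=cv2.resize(im[200:262,285:375],None,fx=6.5,fy=6.5,interpolation=2);cv2.imwrite("pics/v8.png",A)
E
```

```text
True
down t15.9 pos [531.1 -76.1  92.4] rot [-180.    -0.   163.4] F [-1.7  0.9  6.8] w48.8 gf64
rel t16.2 pos [530.6 -75.8  91.5] rot [ 1.800e+02 -1.000e-01  1.634e+02] F [0.4 0.6 0.9] w62.1 gf0
 t17.5 pos [ 426.  -235.3  218.9] rot [ 1.799e+02 -1.000e-01  1.783e+02] F [-0.1  0.1  0.7] w61.8 gf0
```

View pics/v8.png

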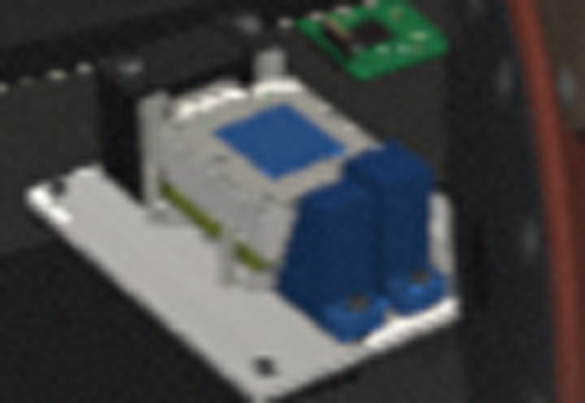

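The module lies flat on the insulator between the head and the stops, with its label at (280,140) and an even strip of insulator below it. Next, grip and lift the wedge, then check which way its flat side faces.

```bash
python3 - <<'E'
from h import *
xy=np.array([.4258,-.2359]);R=[180,0,178.4]
robot.set_gripper(.040)
robot.line_to(P(xy,.215),vel=.1)
print(robot.line_to(P(xy,.1335),vel=.08,guard=5)); st("down")
robot.set_gripper(.0); st("grip")
robot.line_to(P(xy,.21),vel=.12); o=st("lift")
# carry beside, high, with pose of fixture yaw, for a look
f=fx(-.047,.012)
robot.move_pose(P(f,.215),[180,0,FY+180]); st("over")
im=np.mean([robot.grab_frame("scene").astype(np.float32) for _ in range(3)],0).astype(np.uint8); cv2.imwrite("pics/s9.png",im)
cv2.imwrite("pics/v9.png",cv2.resize(im[150:270,280:400],None,fx=5,fy=5,interpolation=2))
E
```

```text
False
down t19.4 pos [ 426.1 -236.2  134.1] rot [-180.     0.   178.4] F [-0.4 -0.2 -0.2] w40.3 gf0
grip t19.8 pos [ 426.1 -236.3  134.1] rot [-179.9    0.   178.4] F [-0.2 -0.9  3.4] w14.7 gf59
lift t20.6 pos [ 425.5 -235.6  209.1] rot [ 1.799e+02 -1.000e-01  1.784e+02] F [-0.5  0.2 -1.1] w14.8 gf59
over t21.4 pos [494.2 -53.  214.4] rot [-180.    -0.   163.5] F [ 0.1 -0.7 -1.1] w14.5 gf59
```

View pics/v9.png

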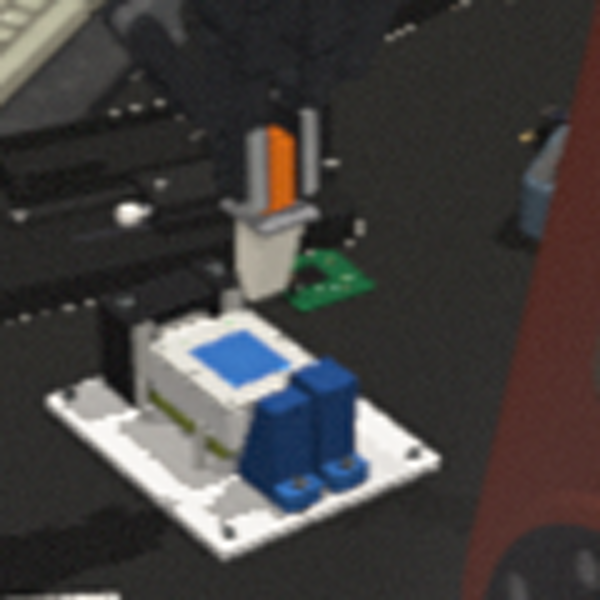

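The wedge hangs upright with its vertical flat edge on the left (235,250), toward the contact head, and its slope on the right (290,260), toward the stop, so the orientation is right. I'll check its offset in the hand by projection, then enter.

```bash
cat >> h.py <<'E'
a_=np.radians(FY);EX=np.array([np.cos(a_),np.sin(a_)]);EY=np.array([-EX[1],EX[0]])
ZO=.1181; XO=-.007   # TCP height over wedge origin; TCP x relative to wedge origin
def wedge(x,z,dy=0): return P(fx(x+XO,.012+dy),z+ZO)
def wf(m,f0):
    o=robot.observe();F=o["ft_force"]-f0;d=o["tool_pos"][:2]-FO
    v=dict(t=o["time"],x=1e3*(d@EX-XO),y=1e3*(d@EY),z=1e3*(o["tool_pos"][2]-ZO),Fx=F[:2]@EX,Fy=F[:2]@EY,Fz=F[2],w=1e3*o["gripper_width"])
    print(m," ".join(f"{k} {q:.1f}" for k,q in v.items()));return v
E
python3 - <<'E'
from h import *
im=cv2.imread("pics/s9.png");o=robot.observe();t=o["tool_pos"]
def W(x,y,z): # wedge pt, camera world
    p=t[:2]+EX*(x-XO)+EY*y+np.array([.0003,.0016]);return [*p,t[2]-ZO+z]
names=["tip F+y","tip R+y","flange top R+y","flange F+y top","blade top F+y","blade top R+y"]
pts=[W(-.0005,.008,0),W(-.005,.008,0),W(-.022,.013,.042),W(.008,.013,.042),W(.005,.008,.038),W(-.019,.008,.038)]
for n,u in zip(names,proj("scene",pts)): print(n,u.round(1),"crop",((u-[280,150])*5).round())
E
```

```text
tip F+y [328.9 208.4] crop [244. 292.]
tip R+y [330.2 209.4] crop [251. 297.]
flange top R+y [332.7 195.3] crop [264. 227.]
flange F+y top [323.8 189. ] crop [219. 195.]
blade top F+y [326.9 190.6] crop [234. 203.]
blade top R+y [334.  195.7] crop [270. 228.]
```

The projection agrees within about 1 px. Entering now.

```bash
python3 - <<'E'
from h import *
robot.line_to(wedge(-.0405,.070),vel=.1); robot.pause(.2)
f0=np.mean([robot.observe()["ft_force"] for _ in range(1)],0); np.save("f0.npy",f0)
v=wf("above",f0)
print(robot.line_to(wedge(-.0405,.050),vel=.06,guard=5)); wf("50",f0)
for z in(.046,.043,.040):
    g=robot.line_to(wedge(-.0405,z),vel=.03,guard=5); v=wf(f"{z} {g}",f0)
    if g: break
E
```

```text
above t 22.1 x -40.2 y 11.9 z 70.6 Fx 0.0 Fy 0.0 Fz 0.0 w 14.8
False
50 t 22.6 x -40.8 y 12.0 z 49.5 Fx -0.9 Fy 0.4 Fz -0.1 w 14.6
0.046 False t 22.9 x -40.6 y 12.0 z 45.9 Fx -2.0 Fy 0.8 Fz 0.1 w 14.6
0.043 False t 23.1 x -40.4 y 12.0 z 43.0 Fx 0.4 Fy 0.5 Fz -0.9 w 15.0
0.04 False t 23.4 x -39.9 y 11.9 z 40.3 Fx 3.2 Fy -0.4 Fz 0.5 w 14.8
```

```bash
cat > press.py <<'E'
from h import *
f0=np.load("f0.npy")
def press(x,z,target,dz=.0015,n=30,zmin=.018):
    for i in range(n):
        z-=dz; x+=dz*.364
        robot.line_to(wedge(x,z),vel=.02); robot.pause(.1)
        v=wf(f"cmd {x*1e3:.1f} {z*1e3:.1f}:",f0)
        x+=np.clip(v["Fx"]*.00015,-.0008,.0008)
        if v["Fz"]>target or abs(v["Fx"])>25 or abs(v["Fy"])>15 or z<zmin: break
    return x,z
E
python3 - <<'E'
from press import *
print(press(-.0400,.040,10,n=12))
E
```

```text
cmd -39.5 38.5: t 23.8 x -39.2 y 12.0 z 38.7 Fx 3.4 Fy 0.7 Fz 0.9 w 15.1
cmd -38.4 37.0: t 24.1 x -38.4 y 12.0 z 36.9 Fx 2.3 Fy -0.6 Fz 0.1 w 14.9
cmd -37.5 35.5: t 24.4 x -37.7 y 12.0 z 35.3 Fx 1.5 Fy 1.5 Fz 0.7 w 14.7
cmd -36.7 34.0: t 24.8 x -37.0 y 12.0 z 33.8 Fx -0.2 Fy -0.1 Fz 0.3 w 14.5
cmd -36.2 32.5: t 25.1 x -36.4 y 12.0 z 32.3 Fx -1.1 Fy 1.1 Fz -0.3 w 15.2
cmd -35.9 31.0: t 25.5 x -35.9 y 12.0 z 30.9 Fx -0.6 Fy 0.7 Fz -0.3 w 15.0
cmd -35.4 29.5: t 25.9 x -35.4 y 12.0 z 29.4 Fx -0.3 Fy 0.4 Fz 0.2 w 14.8
cmd -34.9 28.0: t 26.2 x -34.9 y 12.0 z 28.0 Fx -0.7 Fy 0.3 Fz 0.5 w 14.9
cmd -34.5 26.5: t 26.6 x -34.4 y 12.0 z 26.5 Fx 0.0 Fy 1.0 Fz 0.3 w 14.6
cmd -33.9 25.0: t 26.9 x -33.9 y 12.0 z 25.0 Fx 0.2 Fy 0.6 Fz 0.6 w 15.0
cmd -33.3 23.5: t 27.2 x -33.3 y 11.9 z 23.6 Fx -3.1 Fy 0.7 Fz 4.8 w 14.8
cmd -33.2 22.0: t 27.6 x -33.1 y 11.9 z 22.9 Fx -5.1 Fy -0.2 Fz 10.1 w 14.8
(np.float64(-0.03401037359089944), 0.021999999999999985)
```

```bash
python3 - <<'E'
from press import *
print(press(-.0340,.022,16,dz=.0007,n=6,zmin=.015))
robot.pause(.3);v=wf("hold",f0)
im=np.mean([robot.grab_frame("scene").astype(np.float32) for _ in range(4)],0).astype(np.uint8); cv2.imwrite("pics/s10.png",im)
cv2.imwrite("pics/v10.png",cv2.resize(im[180:262,285:385],None,fx=7,fy=7,interpolation=2))
wf("after",f0)
E
```

```text
cmd -33.7 21.3: t 27.9 x -33.2 y 11.9 z 22.8 Fx -4.9 Fy -0.4 Fz 14.1 w 14.8
cmd -34.2 20.6: t 28.3 x -33.2 y 11.9 z 22.7 Fx -5.3 Fy 0.6 Fz 17.7 w 14.8
(np.float64(-0.035015802734227365), 0.0206)
hold t 28.6 x -33.2 y 12.0 z 22.7 Fx -4.4 Fy 0.9 Fz 17.9 w 14.9
after t 28.8 x -33.2 y 12.0 z 22.7 Fx -4.7 Fy 0.5 Fz 17.5 w 15.4
```

View pics/v10.png

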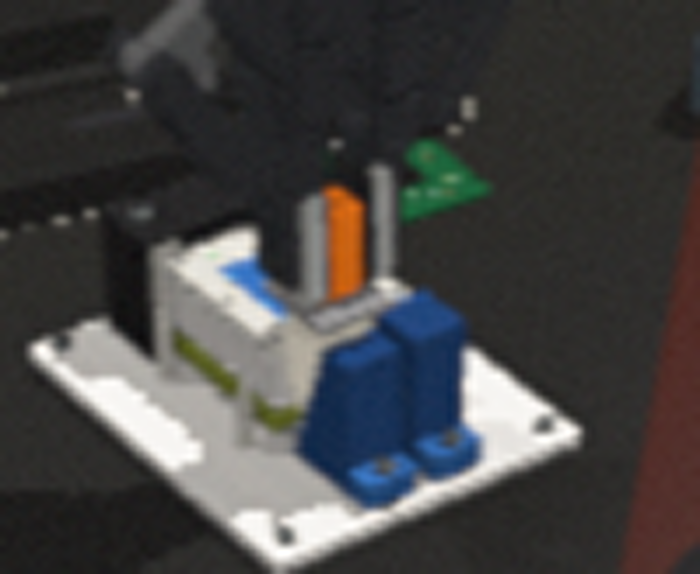

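The front of the module sits against the pillar at (165,250), and the wedge is down behind it with its flange just above the lid. It has stopped hard at z about 22.7 mm: going from 10 to 18 N moved it only 0.2 mm. The push is holding steady at 17.5 N, so I'm handing in.

```bash
python3 - <<'E'
from press import *
wf("final",f0); print(robot.job_done())
E
```

```text
final t 28.8 x -33.2 y 12.0 z 22.7 Fx -4.7 Fy 0.5 Fz 17.5 w 15.4
the job is handed in; nothing more can be done
None
```

I handed the job in at 28.8 s: the plate and module are loaded gold row forward, and the wedge is in the wide (+y) gap, still gripped and held down with about 17.5 N; flushness and fully-in contacts are inferred from the wedge's hard stop and the last camera view, not measured.

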